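# Sweep the gold pralines into the counting tray's trough and shut the flap

## Task

Make up the order on the counting tray: sweep the four gold-wrapped pralines across the deck, with the fingertips and without picking any up, so that they drop into the trough along the tray's near edge, and leave the red-wrapped praline on the deck. Then push the trough's flap over until it is fully shut, so that the tray can be tipped out over its spout, and take the hand away. Leave the things standing beside the tray where they are.

Things in the scene. Friction and masses are not known exactly. Their poses are not given: they have to be found in the camera images.
- tray: counting tray, fixed: dark wooden rim round an aluminium deck, 210 mm deep (its x, away from the robot) by 290 mm wide (its y). Origin: centre of its underside, z up. Deck top at z = 40 mm, from x = -51 to +101 mm and y = -141 to +141 mm, rimmed at the far side and both ends (rims 5 mm thick, top at z = 52 mm), open to the trough at the near side
- trough (a point): centre of the trough's floor, at x = -76 mm, z = 6 mm of the tray; axes as the tray's. The trough runs along the tray's whole near side: 50 mm deep in x (x = -101 to -51 mm of the tray), 282 mm long in y, near wall up to z = 39 mm. Its right end (-y) has a low sill 22 mm high, with a pouring spout outside that reaches to y = -172 mm of the tray
- deck_edge (a point): middle of the deck's near edge (x = -51 mm, z = 40 mm of the tray), a plain drop of 34 mm into the trough, along y; axes as the tray's. A praline pushed over it falls in
- flap (a joint): white flap for the trough, 272 mm wide, 57 mm from hinge to free edge, 3 mm thick. Value in rad: 0 = shut, flat over the trough, free edge just over the deck (top at z = 43 to 45 mm of the tray); pi/2 = upright; starts open at 1.75 to 2.15, leaning to the robot. Hinge axis along the tray's y at x = -103, z = 41.5 mm of the tray. It stays where it is left; 1 to 2 N at the free edge moves it
- flap_tab (a point): middle of the brass thumb tab on the flap's free edge, 60 mm from the hinge axis (tab 50 mm wide, its end 66 mm from the hinge); moves with the flap; its x points from the hinge to the free edge, its y along the hinge
- gold_0: gold wrapped praline, a flat square block 26 x 26 x 13 mm with rounded edges, about 16 g; origin at its centre, z up, x and y along its sides. Starts flat on the deck of the tray (its centre 46.5 mm above the tray's origin), at a random turn of up to 0.45 rad to the tray
- gold_1: gold wrapped praline, a flat square block 26 x 26 x 13 mm with rounded edges, about 16 g; origin at its centre, z up, x and y along its sides. Starts flat on the deck of the tray (its centre 46.5 mm above the tray's origin), at a random turn of up to 0.45 rad to the tray
- gold_2: gold wrapped praline, a flat square block 26 x 26 x 13 mm with rounded edges, about 16 g; origin at its centre, z up, x and y along its sides. Starts flat on the deck of the tray (its centre 46.5 mm above the tray's origin), at a random turn of up to 0.45 rad to the tray
- gold_3: gold wrapped praline, a flat square block 26 x 26 x 13 mm with rounded edges, about 16 g; origin at its centre, z up, x and y along its sides. Starts flat on the deck of the tray (its centre 46.5 mm above the tray's origin), at a random turn of up to 0.45 rad to the tray
- red_praline: red wrapped praline, a flat square block 26 x 26 x 13 mm with rounded edges, about 16 g; origin at its centre, z up, x and y along its sides. Starts flat on the deck of the tray (its centre 46.5 mm above the tray's origin), at a random turn of up to 0.45 rad to the tray. To be left on the deck; it may be brushed
- gift_box_a: bystander: dark red gift box with ribbon, 74 x 104 x 46 mm, loose on the counter to the right (-y) of the tray; origin at the centre of its underside
- ribbon_spool: bystander: ribbon spool, 60 mm across, 30 mm high, loose on the counter to the right of the tray's far part; origin at the centre of its underside
- mini_jar_0: bystander: small white jar, 62 mm across, 78 mm high, loose on the counter to the left (+y) of the tray; origin at the centre of its underside
Mind the look-alikes: they are no part of the job. What is shaped like the gold_0 but grey or white is not meant.

How it is judged:
On the way, in this order (a step that is already met when the one before it is completed fails the run):
1. all four gold pralines lie down in the trough, the flap still open (z of gold_0 in the frame of tray between 0.005 and 0.036 m and x of gold_0 in the frame of tray between -0.102 and -0.05 m and y of gold_0 in the frame of tray between -0.142 and 0.142 m and z of gold_1 in the frame of tray between 0.005 and 0.036 m and x of gold_1 in the frame of tray between -0.102 and -0.05 m and y of gold_1 in the frame of tray between -0.142 and 0.142 m and z of gold_2 in the frame of tray between 0.005 and 0.036 m and x of gold_2 in the frame of tray between -0.102 and -0.05 m and y of gold_2 in the frame of tray between -0.142 and 0.142 m and z of gold_3 in the frame of tray between 0.005 and 0.036 m and x of gold_3 in the frame of tray between -0.102 and -0.05 m and y of gold_3 in the frame of tray between -0.142 and 0.142 m and value of joint flap above 1 rad), for 0.2 s.
2. the flap is shut (value of joint flap below 0.06 rad), for 0.2 s.
At the end, for the whole second after the job is handed in: All four gold pralines lie at rest in the trough (centres more than 4 mm below the deck), the red praline lies on the deck (centre at least 5 mm behind the drop edge), and the flap is shut to within 0.06 rad (z of gold_0 in the frame of tray between 0.005 and 0.036 m and x of gold_0 in the frame of tray between -0.102 and -0.05 m and y of gold_0 in the frame of tray between -0.142 and 0.142 m and z of gold_1 in the frame of tray between 0.005 and 0.036 m and x of gold_1 in the frame of tray between -0.102 and -0.05 m and y of gold_1 in the frame of tray between -0.142 and 0.142 m and z of gold_2 in the frame of tray between 0.005 and 0.036 m and x of gold_2 in the frame of tray between -0.102 and -0.05 m and y of gold_2 in the frame of tray between -0.142 and 0.142 m and z of gold_3 in the frame of tray between 0.005 and 0.036 m and x of gold_3 in the frame of tray between -0.102 and -0.05 m and y of gold_3 in the frame of tray between -0.142 and 0.142 m and z of red_praline in the frame of tray above 0.042 m and x of red_praline in the frame of tray above -0.046 m and value of joint flap below 0.06 rad and linear speed of each of gold_0, gold_1, gold_2, gold_3, red_praline below 0.02 m/s); the robot touches nothing.
It fails at once if a praline is lifted: its centre comes more than 15 mm above where it lies on the deck (z of any of gold_0, gold_1, gold_2, gold_3, red_praline in the frame of tray above 0.0615 m).
It fails at once if the gift box, the ribbon spool or the small jar is moved more than 25 mm (distance of any of gift_box_a, ribbon_spool, mini_jar_0 from where it was at the start of the episode above 0.025 m).
It also fails if it takes over 62 s, if anything falls off the work surface, if the arm or the gripper's body presses on something with over 40 N, if the wrist force passes 120 N, or if a joint passes its speed limit or range.

## Robot

A 6-joint arm with a two-finger parallel gripper is mounted at the origin on a cart in front of the work surface, level with it; the furniture and walls round the work are solid. World frame = base frame: x ahead of the robot, y to its left, z up, the work surface at z = 0. Lengths are in m, angles in rad, forces in N, time in s.
With the tool pointing down it reaches from about 0.375 to 0.9 m from the base axis. Payload 3.1 kg.
Tool frame: the origin (TCP) lies midway between the tips of the shut fingers; the grasp point (between the pads) lies 19 mm behind it (manip.grasp_offset is the distance from the TCP to the grasp point, in m); z points along the fingers, y is the line along which they close (so a half turn about z gives the same grasp; the last joint's range is limited). The gripper opens to 85 mm and grips with 20 to 120 N. Pads are 22 mm wide; open, the fingers measure 114 mm over their backs; the gripper's body (76 mm by 85 mm) begins 54 mm behind the grasp point. The pads swing forward as they close: fully open they stand 13 mm farther back than shut.
Start: joints at [-1.454, 0.527, 1.433, -0, 1.181, -0.178], TCP at [0.182, -0.598, 0.231] pointing down, gripper open.
Joint ranges: [-3.08, 3.08], [-0.75, 2.2], [0.22, 2.44], [-1.43, 4.57], [0, 2.65], [-2.85, 2.85]. Speed limits (rad/s): [2.79, 2.79, 3.14, 3.14, 3.14, 3.14].

## Interface

Orientations are given as a unit quaternion [x, y, z, w].
In Python, from station import sensors, cams, order, manip gives the robot as it stands.
- The arm moves only by the tool move_arm, never from a script. Its argument "targets" is a list of rows, each an object of numbers: "dx", "dy", "dz": the shift along the world's x, y, z normalised to -1 to 1, where 1 is 25 mm; "rx", "ry", "rz": the turn, a rotation vector about the world's x, y, z normalised to -1 to 1, where 1 is 30 degrees. A call has exactly 10 rows; each row shifts and turns the commanded pose from where the row before left it; what a row does not reach is not made up. A row lasts 1/8 s, in which the tool goes at most 62.5 mm and 10.7 degrees, less where a joint would pass 70% of its speed; a pose out of reach is approached as far as the arm can. A call with a number of a shift or a turn outside -1 to 1 is refused whole. A call with a gripper value outside its range is refused whole. "claw" is the opening in per cent of the stroke, from 0 (shut) to 100 (fully open), set as the call begins (left out, the last holds). The fingers move at their own pace and stop on an object; "newtons" is the grip in N (left out, the last holds). Time passes only in rows, so rows that do not move let the fingers close, or fill a call up. It gives the time, the measured TCP pose, the force, the opening and the grip force at its end, in the units of the state.
- sensors.sense(): the state, without advancing time (a new reading comes with each control period).
- cams.snapshot(name): name is "scene" or "top" or "wrist"; returns the picture (384x512x3 uint8, red, green, blue); there is no depth.
- cams.camera_model(name): a dict with "fx", "fy", "cx", "cy" (pixels), "extrinsics" (4x4, takes a point from world to camera coordinates). Camera axes: x right, y down, z forward; pixel columns grow to the right and rows downward; lengths in m; the calibration is good to about 2 mm. The wrist camera is an equidistant fisheye: a pixel r from the principal point sees the ray r / f radians off the axis. A picture is of the moment at which its call begins: read the wrist's pose just before it. camera_model takes no time and is no camera call; for the wrist camera it gives the pose at the moment of the call.
- order.sign_off(): hands the job in; it is judged then, once.
The state is a dict: "t": time; "q": joint angles; "qd": joint speeds; "tau": joint torques, N m; "tcp_pos": TCP position; "tool_rot": TCP orientation; "force": force on the tool from outside, world axes, zero at the start; "ft_torque": the same for the moment, N m; "finger_gap": opening from 0.0 (shut) to 1.0 (fully open); "gripper_force": force on a finger pad.
Only numpy, scipy, OpenCV 4.12 (cv2) and the standard library are available. Lean on these libraries where they do the work, as an engineer would, in place of code of your own. Each camera call takes 0.05 s, during which the arm holds its last target. There are 200 camera calls.

## Working session

There is one attempt and no reset: what is moved stays moved. The work goes in short steps, Python scripts to look and compute and a tool call to move; the robot and the scene stay as the last step left them, time stands still between calls to the robot, and variables do not carry over. Pictures are saved under pics/ and viewed, at most 10 in all, crops included, and the job is handed in when it is done.

Besides the shell and the picture viewer there is one more tool, called after "Request:" as name([rows], argument=value, ...), one row to a line, values as JSON. move_arm: Moves the arm, as the interface text tells. Scaled input: -1 to 1 covers 25 mm each way for a shift and 30 degrees each way for a turn. Its arguments: {"type":"object","properties":{"targets":{"type":"array"},"claw":{"type":"number"},"newtons":{"type":"number"}},"required":["targets"]}

```bash
mkdir -p pics
python3 - <<'E'
from station import sensors, cams
import cv2,json
s=sensors.sense();print(s['t'],s['tcp_pos'],s['tool_rot'])
for n in('top','scene'):
    im=cams.snapshot(n);cv2.imwrite(f'pics/{n}0.png',im[:,:,::-1])
    m=cams.camera_model(n);print(n,m)
E
```

```text
0.0 [ 0.18211261 -0.59712059  0.23032118] [ 9.89084166e-01  1.47347481e-01  3.19546939e-05 -1.10950750e-03]
top {'fx': 495.0150574003592, 'fy': 495.0150574003592, 'cx': 260.78281604184207, 'cy': 194.3305770567587, 'extrinsics': array([[ 0.01509014, -0.99954876, -0.02597245, -0.10150104],
       [-0.99907221, -0.0140249 , -0.04071874,  0.54063563],
       [ 0.04033611,  0.02656281, -0.99883303,  1.07927992],
       [ 0.        ,  0.        ,  0.        ,  1.        ]])}
scene {'fx': 378.8159260711726, 'fy': 378.8159260711726, 'cx': 257.1663714994229, 'cy': 187.8690565776545, 'extrinsics': array([[ 0.80807951, -0.58902734,  0.00736887, -0.49727442],
       [-0.38051853, -0.53149629, -0.75678091,  0.21237381],
       [ 0.44968118,  0.60873515, -0.65362707,  0.9055348 ],
       [ 0.        ,  0.        ,  0.        ,  1.        ]])}
```

View pics/top0.png

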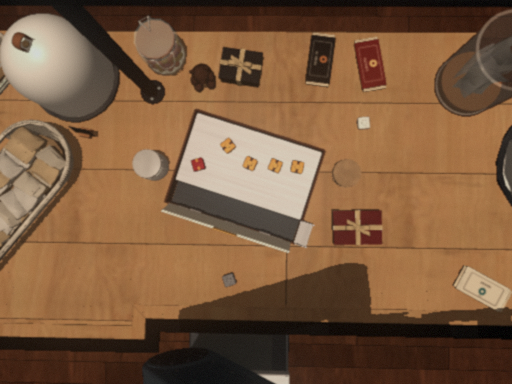

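View pics/scene0.png

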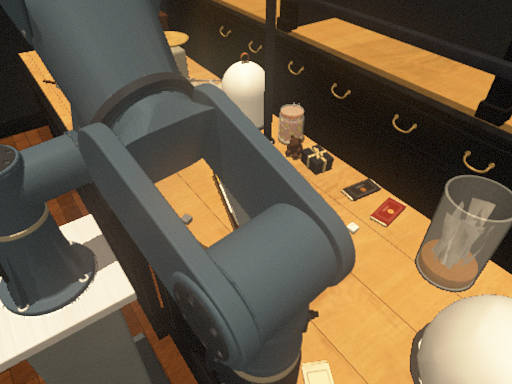

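The top view shows the tray turned about 15°. Golds are at about (228,145), (250,163), (275,165) and (297,167), red at (198,164), and the flap is open along the near edge. The arm blocks the scene view. Next I'll enlarge the tray and measure.

```bash
cat > h.py <<'E'
import numpy as np,cv2
from station import sensors,cams
def ray(m,u,v,z):
    R=m['extrinsics'][:3,:3];t=m['extrinsics'][:3,3]
    d=R.T@np.array([(u-m['cx'])/m['fx'],(v-m['cy'])/m['fy'],1]);c=-R.T@t
    return c+d*(z-c[2])/d[2]
def proj(m,p):
    q=m['extrinsics'][:3,:3]@p+m['extrinsics'][:3,3]
    return np.array([m['cx']+m['fx']*q[0]/q[2],m['cy']+m['fy']*q[1]/q[2]])
def blobs(im):
    h=cv2.cvtColor(im,cv2.COLOR_RGB2HSV);out=[]
    for n,lo,hi in(('gold',(12,110,120),(28,255,255)),('red',(170,120,60),(180,255,255))):
        k=cv2.inRange(h,lo,hi)
        k=cv2.morphologyEx(k,cv2.MORPH_CLOSE,np.ones((5,5)))
        N,l,s,c=cv2.connectedComponentsWithStats(k)
        out+=[(n,c[i],s[i,4],cv2.minAreaRect(np.argwhere(l==i)[:,::-1].astype(np.float32))[2]) for i in range(1,N) if 50<s[i,4]<300 and 160<c[i][0]<330 and 105<c[i][1]<255]
    return out
E
python3 - <<'E'
from h import *
im=cv2.imread('pics/top0.png')[:,:,::-1].copy();m=cams.camera_model('top')
for n,c,a,g in blobs(im): print(n,c.round(1),a,round(g),ray(m,*c,.053).round(4))
cv2.imwrite('pics/c0.png',cv2.resize(im[100:255,155:330,::-1],None,fx=4.5,fy=3.85 and 3.85,interpolation=cv2.INTER_CUBIC))
g=cv2.cvtColor(im,cv2.COLOR_RGB2GRAY)
E
```

```text
gold [227.5 145.2] 133 51 [ 0.6438 -0.0225  0.053 ]
gold [249.6 162.9] 133 23 [ 0.6066 -0.07    0.053 ]
gold [274.9 165.1] 129 23 [ 0.6026 -0.1236  0.053 ]
gold [296.9 166.5] 130 14 [ 0.6003 -0.1702  0.053 ]
```

View pics/c0.png

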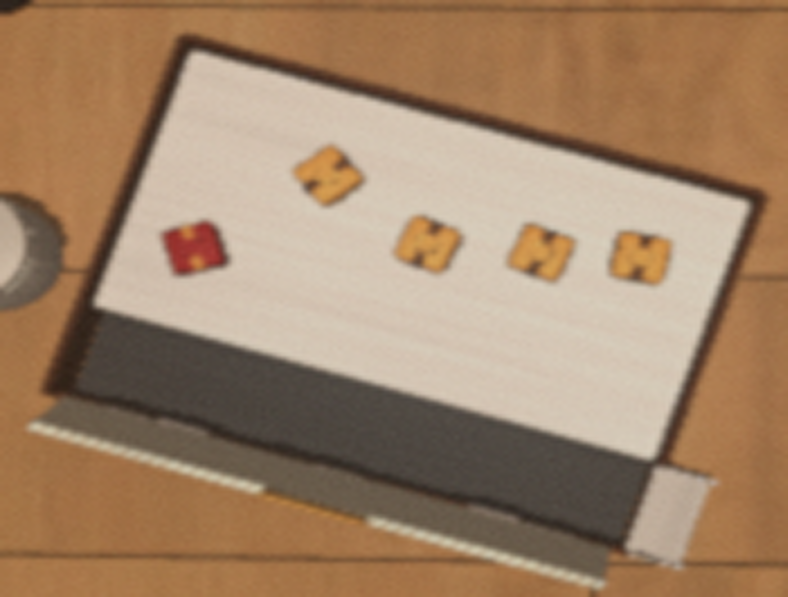

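Run:
```python
from h import *
from scipy.optimize import least_squares
m=cams.camera_model('top')
im=cv2.imread('pics/top0.png')[:,:,::-1].copy()
px=lambda x,y:(155+(x+.5)/4.5-.5,100+(y+.5)/3.85-.5)
pts=[((192,50),(.101,.141),.04),((752,205),(.101,-.141),.04),((93,308),(-.051,.141),.04),((658,461),(-.051,-.141),.04),((183,36),(.1045,.1445),.052),((765,195),(.1045,-.1445),.052)]
W=np.array([ray(m,*px(*p),z)[:2] for p,_,z in pts]);L=np.array([l for _,l,_ in pts])
T=lambda s:s[:2]+L@np.array([[np.cos(s[2]),np.sin(s[2])],[-np.sin(s[2]),np.cos(s[2])]])
r=least_squares(lambda s:(T(s)-W).ravel(),[.6,-.1,-.2]);s=r.x
print(s,np.degrees(s[2]),(r.fun.reshape(-1,2)*1000).round(1))
np.save('tray.npy',s)
R=np.array([[np.cos(s[2]),-np.sin(s[2])],[np.sin(s[2]),np.cos(s[2])]])
B=[(n,c) for n,c,_,_ in blobs(im)]+[('red',np.array(px(195,248)))]
for n,c in B: print(n,(R.T@(ray(m,*c,.053)[:2]-s[:2])).round(4))
for n,z in (('left end free edge',(28,427)),('right',(605,585)),('tabL',(265,490)),('tabR',(368,520))):
  for zz in(.085,.095,.1): print(n,zz,(R.T@(ray(m,*px(*z),zz)[:2]-s[:2])).round(4))
for n,u,v,z in(('jar',150,164,.078),('spool',346,173,.03),('box',332,227,.046),('box',382,227,.046)): print(n,(R.T@(ray(m,u,v,z)[:2]-s[:2])).round(3))
```

```text
[ 0.57773806 -0.05972576 -0.29729808] -17.03392497352479 [[ 0.   0. ]
 [ 1.6 -0.7]
 [ 0.4  0. ]
 [-1.   0.9]
 [-0.9 -0.2]
 [-0.2 -0.1]]
gold [0.0522 0.0549]
gold [ 0.0306 -0.0014]
gold [ 0.0425 -0.0538]
gold [ 0.054  -0.0991]
red [-0.0052  0.1025]
left end free edge 0.085 [-0.1212  0.1397]
left end free edge 0.095 [-0.1206  0.1375]
left end free edge 0.1 [-0.1203  0.1364]
right 0.085 [-0.1198 -0.1363]
right 0.095 [-0.1192 -0.1358]
right 0.1 [-0.1189 -0.1355]
tabL 0.085 [-0.1197  0.026 ]
tabL 0.095 [-0.1191  0.0249]
tabL 0.1 [-0.1188  0.0244]
tabR 0.085 [-0.1203 -0.0236]
tabR 0.095 [-0.1197 -0.0242]
tabR 0.1 [-0.1194 -0.0245]
jar [-0.037  0.193]
spool [ 0.075 -0.204]
box [-0.045 -0.209]
box [-0.013 -0.309]
```

```bash
cat >> h.py <<'E'
S=np.load('tray.npy');R2=np.array([[np.cos(S[2]),-np.sin(S[2])],[np.sin(S[2]),np.cos(S[2])]])
from scipy.spatial.transform import Rotation as Ro
def loc(): 
    s=sensors.sense();return np.r_[R2.T@(s['tcp_pos'][:2]-S[:2]),s['tcp_pos'][2]]
def units(*wps):
    "total move units (25 mm) between successive tray-frame waypoints (x,y,z), from the measured pose"
    p=sensors.sense()['tcp_pos']
    for w in wps:
        q=np.r_[S[:2]+R2@np.array(w[:2]),w[2]];print(w,'world',q.round(4),'units',((q-p)/.025).round(2));p=q
def yaw():
    x=Ro.from_quat(sensors.sense()['tool_rot']).as_matrix();return np.degrees(np.arctan2(x[1,0],x[0,0])),x[:,2].round(4)
E
python3 -c "
from h import *
print(yaw());units((.085,-.099,.15),(.085,-.099,.045),(-.043,-.099,.045),(-.043,-.099,.075),(.078,-.0538,.075),(.078,-.0538,.045))"
```

```text
(np.float64(16.949152980908753), array([-2.e-04,  2.e-03, -1.e+00]))
(0.085, -0.099, 0.15) world [ 0.63   -0.1793  0.15  ] units [17.91 16.72 -3.22]
(0.085, -0.099, 0.045) world [ 0.63   -0.1793  0.045 ] units [ 0.   0.  -4.2]
(-0.043, -0.099, 0.045) world [ 0.5076 -0.1418  0.045 ] units [-4.9  1.5  0. ]
(-0.043, -0.099, 0.075) world [ 0.5076 -0.1418  0.075 ] units [0.  0.  1.2]
(0.078, -0.0538, 0.075) world [ 0.6366 -0.134   0.075 ] units [5.16 0.31 0.  ]
(0.078, -0.0538, 0.045) world [ 0.6366 -0.134   0.045 ] units [ 0.   0.  -1.2]
```

Request:
move_arm([
  {"dx": 0.9, "dy": 0.8},
  {"dx": 0.9, "dy": 0.8},
  {"dx": 0.9, "dy": 0.8, "rz": -0.1},
  {"dx": 0.9, "dy": 0.8, "rz": -0.1},
  {"dx": 0.9, "dy": 0.8, "rz": -0.1},
  {"dx": 0.9, "dy": 0.8, "rz": -0.1},
  {"dx": 0.9, "dy": 0.8, "rz": -0.1},
  {"dx": 0.9, "dy": 0.8, "rz": -0.1},
  {"dx": 0.9, "dy": 0.8, "rz": -0.1},
  {"dx": 0.9, "dy": 0.8, "rz": -0.1},
], claw=0)

```text
schema error: expected keys dx, dy, dz, rx, ry, rz
```

Request:
move_arm([
  {"dx": 0.9, "dy": 0.9, "rz": -0.1},
  {"dx": 0.9, "dy": 0.9, "rz": -0.1},
  {"dx": 0.9, "dy": 0.9, "rz": -0.1},
  {"dx": 0.9, "dy": 0.9},
  {"dx": 0.9, "dy": 0.9, "dz": -0.4},
  {"dx": 0.9, "dy": 0.9, "dz": -0.6},
  {"dx": 0.9, "dy": 0.9, "dz": -0.6},
  {"dx": 0.9, "dy": 0.9, "dz": -0.6},
  {"dx": 0.9, "dy": 0.9, "dz": -0.6},
  {"dx": 0.81, "dy": 0.62, "dz": -0.42},
])

```text
schema error: expected keys dx, dy, dz, rx, ry, rz
```

```bash
python3 -c "
from h import *
s=sensors.sense();print(s['t'],s['finger_gap'],s['q'].round(2) if hasattr(s['q'],'round') else s['q']);print(yaw(),loc());units((.085,-.099,.045))"
```

```text
0.1 0.9986987645157377 [-1.45  0.53  1.43  0.    1.18 -0.18]
(np.float64(16.949152980908753), array([-2.e-04,  2.e-03, -1.e+00])) [-0.2208003  -0.62975177  0.23040512]
(0.085, -0.099, 0.045) world [ 0.63   -0.1793  0.045 ] units [17.91 16.72 -7.42]
```

All six keys are needed.

Request:
move_arm([
  {"dx": 0.9, "dy": 0.8, "dz": 0, "rx": 0, "ry": 0, "rz": 0},
  {"dx": 0.9, "dy": 0.8, "dz": 0, "rx": 0, "ry": 0, "rz": 0},
  {"dx": 0.9, "dy": 0.8, "dz": 0, "rx": 0, "ry": 0, "rz": -0.1},
  {"dx": 0.9, "dy": 0.8, "dz": 0, "rx": 0, "ry": 0, "rz": -0.1},
  {"dx": 0.9, "dy": 0.8, "dz": 0, "rx": 0, "ry": 0, "rz": -0.1},
  {"dx": 0.9, "dy": 0.8, "dz": 0, "rx": 0, "ry": 0, "rz": -0.1},
  {"dx": 0.9, "dy": 0.8, "dz": 0, "rx": 0, "ry": 0, "rz": -0.1},
  {"dx": 0.9, "dy": 0.8, "dz": 0, "rx": 0, "ry": 0, "rz": -0.1},
  {"dx": 0.9, "dy": 0.8, "dz": 0, "rx": 0, "ry": 0, "rz": -0.1},
  {"dx": 0.9, "dy": 0.8, "dz": 0, "rx": 0, "ry": 0, "rz": -0.1},
], claw=0)

```text
t: 1.35
tcp_pos: [0.4077, -0.3969, 0.2309]
tool_rot: [0.998, -0.062, -0.0, -0.0]
force: [1.2, 0.2, -0.6]
finger_gap: 0.001
gripper_force: 0.0
```

Request:
move_arm([
  {"dx": 0.9, "dy": 0.9, "dz": 0, "rx": 0, "ry": 0, "rz": -0.1},
  {"dx": 0.9, "dy": 0.9, "dz": 0, "rx": 0, "ry": 0, "rz": -0.1},
  {"dx": 0.9, "dy": 0.9, "dz": 0, "rx": 0, "ry": 0, "rz": -0.13},
  {"dx": 0.9, "dy": 0.9, "dz": 0, "rx": 0, "ry": 0, "rz": 0},
  {"dx": 0.9, "dy": 0.9, "dz": -0.4, "rx": 0, "ry": 0, "rz": 0},
  {"dx": 0.9, "dy": 0.9, "dz": -0.6, "rx": 0, "ry": 0, "rz": 0},
  {"dx": 0.9, "dy": 0.9, "dz": -0.6, "rx": 0, "ry": 0, "rz": 0},
  {"dx": 0.9, "dy": 0.9, "dz": -0.6, "rx": 0, "ry": 0, "rz": 0},
  {"dx": 0.9, "dy": 0.9, "dz": -0.6, "rx": 0, "ry": 0, "rz": 0},
  {"dx": 0.81, "dy": 0.62, "dz": -0.42, "rx": 0, "ry": 0, "rz": 0},
])

```text
t: 2.6
tcp_pos: [0.6302, -0.1785, 0.1495]
tool_rot: [0.989, -0.147, -0.001, -0.0]
force: [0.5, -0.5, -0.3]
finger_gap: -0.001
gripper_force: 0.0
```

```bash
python3 -c "
from h import *
s=sensors.sense();print(s['t'],s['finger_gap'],s['q'],s['force']);print(yaw(),loc());units((.085,-.099,.045))"
```

```text
2.6 -0.0009556503721014954 [-4.46251538e-01  6.61399965e-01  1.42353545e+00 -8.97198067e-06
  1.05868746e+00  1.41971580e+00] [ 0.49342979 -0.48195095 -0.29509608]
(np.float64(-16.91178368529539), array([-1.8e-03,  9.0e-04, -1.0e+00])) [ 0.0849424  -0.09816247  0.14952979]
(0.085, -0.099, 0.045) world [ 0.63   -0.1793  0.045 ] units [-0.01 -0.03 -4.18]
```

Request:
move_arm([
  {"dx": 0, "dy": -0.03, "dz": -0.7, "rx": 0, "ry": 0, "rz": 0},
  {"dx": 0, "dy": 0, "dz": -0.7, "rx": 0, "ry": 0, "rz": 0},
  {"dx": 0, "dy": 0, "dz": -0.7, "rx": 0, "ry": 0, "rz": 0},
  {"dx": 0, "dy": 0, "dz": -0.6, "rx": 0, "ry": 0, "rz": 0},
  {"dx": 0, "dy": 0, "dz": -0.4, "rx": 0, "ry": 0, "rz": 0},
  {"dx": 0, "dy": 0, "dz": -0.3, "rx": 0, "ry": 0, "rz": 0},
  {"dx": 0, "dy": 0, "dz": -0.3, "rx": 0, "ry": 0, "rz": 0},
  {"dx": 0, "dy": 0, "dz": -0.2, "rx": 0, "ry": 0, "rz": 0},
  {"dx": 0, "dy": 0, "dz": -0.2, "rx": 0, "ry": 0, "rz": 0},
  {"dx": 0, "dy": 0, "dz": -0.08, "rx": 0, "ry": 0, "rz": 0},
])

```text
t: 3.85
tcp_pos: [0.6299, -0.1805, 0.0461]
tool_rot: [0.989, -0.147, -0.0, -0.0]
force: [-0.0, 1.0, 0.1]
finger_gap: -0.002
gripper_force: 0.0
```

```bash
python3 -c "
from h import *
s=sensors.sense();print(s['t'],s['force'],loc());cv2.imwrite('pics/w1.png',cams.snapshot('wrist')[:,:,::-1])"
```

```text
3.85 [-0.00720555  1.01987319  0.06552884] [ 0.0852933  -0.10022509  0.04611405]
```

View pics/w1.png

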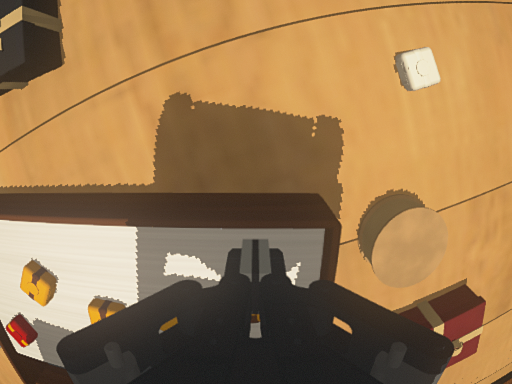

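The wrist view shows the fingers down inside the far rim at (255,250), with the right-hand gold behind them. Pushing now.

Request:
move_arm([
  {"dx": -0.3, "dy": 0.09, "dz": 0, "rx": 0, "ry": 0, "rz": 0},
  {"dx": -0.5, "dy": 0.16, "dz": 0, "rx": 0, "ry": 0, "rz": 0},
  {"dx": -0.5, "dy": 0.16, "dz": 0, "rx": 0, "ry": 0, "rz": 0},
  {"dx": -0.5, "dy": 0.15, "dz": 0, "rx": 0, "ry": 0, "rz": 0},
  {"dx": -0.5, "dy": 0.15, "dz": 0, "rx": 0, "ry": 0, "rz": 0},
  {"dx": -0.5, "dy": 0.15, "dz": 0, "rx": 0, "ry": 0, "rz": 0},
  {"dx": -0.5, "dy": 0.15, "dz": 0, "rx": 0, "ry": 0, "rz": 0},
  {"dx": -0.5, "dy": 0.15, "dz": 0, "rx": 0, "ry": 0, "rz": 0},
  {"dx": -0.5, "dy": 0.15, "dz": 0, "rx": 0, "ry": 0, "rz": 0},
  {"dx": -0.6, "dy": 0.19, "dz": 0, "rx": 0, "ry": 0, "rz": 0},
])

```text
t: 5.15
tcp_pos: [0.5068, -0.1429, 0.0463]
tool_rot: [0.989, -0.147, 0.0, 0.0]
force: [-0.2, -0.2, 0.1]
finger_gap: -0.005
gripper_force: 0.0
```

```bash
python3 -c "
from h import *
s=sensors.sense();print(s['t'],s['force'],loc());cv2.imwrite('pics/w2.png',cams.snapshot('wrist')[:,:,::-1]);units((-.043,-.099,.075),(.078,-.0538,.075),(.078,-.0538,.045))"
```

```text
5.15 [-0.23000934 -0.22086163  0.10574227] [-0.04349827 -0.10032819  0.04633872]
(-0.043, -0.099, 0.075) world [ 0.5076 -0.1418  0.075 ] units [ 0.16 -0.02  1.16]
(0.078, -0.0538, 0.075) world [ 0.6366 -0.134   0.075 ] units [5.16 0.31 0.  ]
(0.078, -0.0538, 0.045) world [ 0.6366 -0.134   0.045 ] units [ 0.   0.  -1.2]
```

View pics/w2.png

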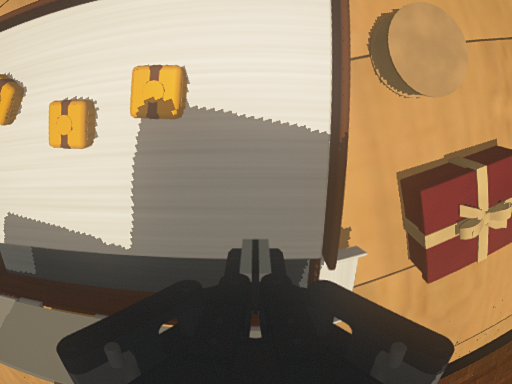

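The first gold is off the deck; golds 2 and 1 are at (158,92) and (72,123). On to gold 2.

Request:
move_arm([
  {"dx": 0.08, "dy": 0, "dz": 0.6, "rx": 0, "ry": 0, "rz": 0},
  {"dx": 0.08, "dy": 0, "dz": 0.56, "rx": 0, "ry": 0, "rz": 0},
  {"dx": 0.9, "dy": 0.05, "dz": 0, "rx": 0, "ry": 0, "rz": 0},
  {"dx": 0.9, "dy": 0.06, "dz": 0, "rx": 0, "ry": 0, "rz": 0},
  {"dx": 0.9, "dy": 0.06, "dz": 0, "rx": 0, "ry": 0, "rz": 0},
  {"dx": 0.9, "dy": 0.06, "dz": 0, "rx": 0, "ry": 0, "rz": 0},
  {"dx": 0.9, "dy": 0.06, "dz": 0, "rx": 0, "ry": 0, "rz": 0},
  {"dx": 0.66, "dy": 0.02, "dz": 0, "rx": 0, "ry": 0, "rz": 0},
  {"dx": 0, "dy": 0, "dz": -0.6, "rx": 0, "ry": 0, "rz": 0},
  {"dx": 0, "dy": 0, "dz": -0.6, "rx": 0, "ry": 0, "rz": 0},
])

```text
t: 6.45
tcp_pos: [0.6398, -0.1352, 0.0446]
tool_rot: [0.989, -0.147, -0.0, -0.0]
force: [-0.9, 0.8, 0.8]
finger_gap: -0.003
gripper_force: 0.0
```

```bash
python3 -c "
from h import *
s=sensors.sense();print(s['t'],s['force'],loc());units((-.043,-.0538,.045),(-.043,-.0538,.075),(.068,-.0014,.075),(.068,-.0014,.045),(-.043,-.0014,.045),(-.043,-.0014,.075),(.085,.055,.075),(.085,.055,.045),(-.043,.055,.045))"
```

```text
6.45 [-0.93688037  0.78502977  0.77626778] [ 0.08141098 -0.05394242  0.04462828]
(-0.043, -0.0538, 0.045) world [ 0.5209 -0.0986  0.045 ] units [-4.76  1.46  0.01]
(-0.043, -0.0538, 0.075) world [ 0.5209 -0.0986  0.075 ] units [0.  0.  1.2]
(0.068, -0.0014, 0.075) world [ 0.6423 -0.081   0.075 ] units [4.86 0.7  0.  ]
(0.068, -0.0014, 0.045) world [ 0.6423 -0.081   0.045 ] units [ 0.   0.  -1.2]
(-0.043, -0.0014, 0.045) world [ 0.5362 -0.0485  0.045 ] units [-4.25  1.3   0.  ]
(-0.043, -0.0014, 0.075) world [ 0.5362 -0.0485  0.075 ] units [0.  0.  1.2]
(0.085, 0.055, 0.075) world [ 0.6751 -0.032   0.075 ] units [5.56 0.66 0.  ]
(0.085, 0.055, 0.045) world [ 0.6751 -0.032   0.045 ] units [ 0.   0.  -1.2]
(-0.043, 0.055, 0.045) world [0.5527 0.0055 0.045 ] units [-4.9  1.5  0. ]
```

Request:
move_arm([
  {"dx": -0.3, "dy": 0.09, "dz": 0, "rx": 0, "ry": 0, "rz": 0},
  {"dx": -0.5, "dy": 0.15, "dz": 0, "rx": 0, "ry": 0, "rz": 0},
  {"dx": -0.5, "dy": 0.15, "dz": 0, "rx": 0, "ry": 0, "rz": 0},
  {"dx": -0.5, "dy": 0.15, "dz": 0, "rx": 0, "ry": 0, "rz": 0},
  {"dx": -0.5, "dy": 0.15, "dz": 0, "rx": 0, "ry": 0, "rz": 0},
  {"dx": -0.5, "dy": 0.15, "dz": 0, "rx": 0, "ry": 0, "rz": 0},
  {"dx": -0.5, "dy": 0.15, "dz": 0, "rx": 0, "ry": 0, "rz": 0},
  {"dx": -0.5, "dy": 0.15, "dz": 0, "rx": 0, "ry": 0, "rz": 0},
  {"dx": -0.5, "dy": 0.16, "dz": 0, "rx": 0, "ry": 0, "rz": 0},
  {"dx": -0.46, "dy": 0.16, "dz": 0, "rx": 0, "ry": 0, "rz": 0},
])

```text
t: 7.7
tcp_pos: [0.5205, -0.0985, 0.0453]
tool_rot: [0.989, -0.147, -0.0, -0.0]
force: [-0.5, 0.2, 0.0]
finger_gap: 0.001
gripper_force: 0.0
```

Request:
move_arm([
  {"dx": 0, "dy": 0, "dz": 0.6, "rx": 0, "ry": 0, "rz": 0},
  {"dx": 0, "dy": 0, "dz": 0.6, "rx": 0, "ry": 0, "rz": 0},
  {"dx": 0.9, "dy": 0.12, "dz": 0, "rx": 0, "ry": 0, "rz": 0},
  {"dx": 0.9, "dy": 0.12, "dz": 0, "rx": 0, "ry": 0, "rz": 0},
  {"dx": 0.9, "dy": 0.12, "dz": 0, "rx": 0, "ry": 0, "rz": 0},
  {"dx": 0.9, "dy": 0.12, "dz": 0, "rx": 0, "ry": 0, "rz": 0},
  {"dx": 0.9, "dy": 0.12, "dz": 0, "rx": 0, "ry": 0, "rz": 0},
  {"dx": 0.36, "dy": 0.1, "dz": 0, "rx": 0, "ry": 0, "rz": 0},
  {"dx": 0, "dy": 0, "dz": -0.6, "rx": 0, "ry": 0, "rz": 0},
  {"dx": 0, "dy": 0, "dz": -0.6, "rx": 0, "ry": 0, "rz": 0},
])

```text
t: 8.95
tcp_pos: [0.6417, -0.0812, 0.0442]
tool_rot: [0.989, -0.147, -0.001, -0.0]
force: [-0.3, 0.0, -1.0]
finger_gap: 0.001
gripper_force: 0.0
```

```bash
python3 -c "
from h import *
s=sensors.sense();print(s['t'],s['force'],loc());
im=cams.snapshot('wrist');cv2.imwrite('pics/w3.png',im[:,:,::-1]);units((-.043,-.0014,.045),(-.043,-.0014,.075),(.085,.055,.075),(.085,.055,.045))"
```

```text
8.95 [-0.28248675  0.01437507 -0.98501291] [ 0.06741436 -0.00179398  0.04424199]
(-0.043, -0.0014, 0.045) world [ 0.5362 -0.0485  0.045 ] units [-4.15  1.29  0.13]
(-0.043, -0.0014, 0.075) world [ 0.5362 -0.0485  0.075 ] units [0.  0.  1.2]
(0.085, 0.055, 0.075) world [ 0.6751 -0.032   0.075 ] units [5.56 0.66 0.  ]
(0.085, 0.055, 0.045) world [ 0.6751 -0.032   0.045 ] units [ 0.   0.  -1.2]
```

View pics/w3.png

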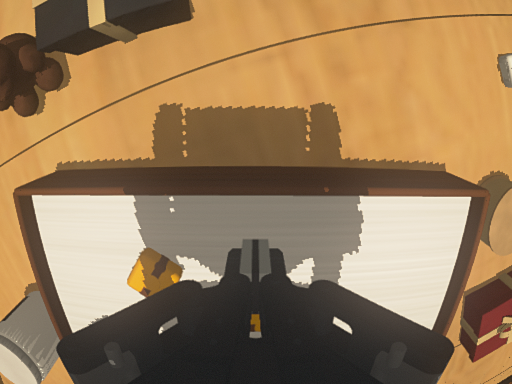

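Gold 1 is right behind the fingers (255,325), gold 0 is at (153,270), and the right half of the deck is clear.

Request:
move_arm([
  {"dx": -0.25, "dy": 0.08, "dz": 0.04, "rx": 0, "ry": 0, "rz": 0},
  {"dx": -0.4, "dy": 0.12, "dz": 0, "rx": 0, "ry": 0, "rz": 0},
  {"dx": -0.4, "dy": 0.12, "dz": 0, "rx": 0, "ry": 0, "rz": 0},
  {"dx": -0.45, "dy": 0.14, "dz": 0, "rx": 0, "ry": 0, "rz": 0},
  {"dx": -0.45, "dy": 0.14, "dz": 0, "rx": 0, "ry": 0, "rz": 0},
  {"dx": -0.45, "dy": 0.14, "dz": 0, "rx": 0, "ry": 0, "rz": 0},
  {"dx": -0.45, "dy": 0.14, "dz": 0, "rx": 0, "ry": 0, "rz": 0},
  {"dx": -0.45, "dy": 0.14, "dz": 0, "rx": 0, "ry": 0, "rz": 0},
  {"dx": -0.45, "dy": 0.14, "dz": 0, "rx": 0, "ry": 0, "rz": 0},
  {"dx": -0.45, "dy": 0.13, "dz": 0, "rx": 0, "ry": 0, "rz": 0},
])

```text
t: 10.25
tcp_pos: [0.5371, -0.0488, 0.0463]
tool_rot: [0.989, -0.147, -0.0, -0.0]
force: [-0.2, 0.6, -0.2]
finger_gap: -0.003
gripper_force: 0.0
```

Request:
move_arm([
  {"dx": 0, "dy": 0, "dz": 0.6, "rx": 0, "ry": 0, "rz": 0},
  {"dx": 0.2, "dy": 0, "dz": 0.6, "rx": 0, "ry": 0, "rz": 0},
  {"dx": 0.95, "dy": 0.11, "dz": 0, "rx": 0, "ry": 0, "rz": 0},
  {"dx": 0.95, "dy": 0.11, "dz": 0, "rx": 0, "ry": 0, "rz": 0},
  {"dx": 0.95, "dy": 0.11, "dz": 0, "rx": 0, "ry": 0, "rz": 0},
  {"dx": 0.95, "dy": 0.11, "dz": 0, "rx": 0, "ry": 0, "rz": 0},
  {"dx": 0.95, "dy": 0.11, "dz": 0, "rx": 0, "ry": 0, "rz": 0},
  {"dx": 0.56, "dy": 0.1, "dz": 0, "rx": 0, "ry": 0, "rz": 0},
  {"dx": 0, "dy": 0, "dz": 0, "rx": 0, "ry": 0, "rz": 0},
  {"dx": 0, "dy": 0, "dz": -0.4, "rx": 0, "ry": 0, "rz": 0},
])

```text
t: 11.5
tcp_pos: [0.6759, -0.033, 0.0672]
tool_rot: [0.989, -0.147, 0.001, 0.0]
force: [0.5, -0.3, -1.1]
finger_gap: -0.003
gripper_force: 0.0
```

```bash
python3 -c "
from h import *
s=sensors.sense();print(s['t'],s['force'],loc());units((.086,.055,.045),(-.043,.055,.045))"
```

```text
11.5 [ 0.49586977 -0.32029933 -1.11699169] [0.08601702 0.05431547 0.06720512]
(0.086, 0.055, 0.045) world [ 0.6761 -0.0323  0.045 ] units [ 0.01  0.03 -0.89]
(-0.043, 0.055, 0.045) world [0.5527 0.0055 0.045 ] units [-4.93  1.51  0.  ]
```

Request:
move_arm([
  {"dx": 0, "dy": 0.03, "dz": -0.3, "rx": 0, "ry": 0, "rz": 0},
  {"dx": 0, "dy": 0, "dz": -0.3, "rx": 0, "ry": 0, "rz": 0},
  {"dx": 0, "dy": 0, "dz": -0.27, "rx": 0, "ry": 0, "rz": 0},
  {"dx": 0, "dy": 0, "dz": 0, "rx": 0, "ry": 0, "rz": 0},
  {"dx": -0.3, "dy": 0.09, "dz": 0, "rx": 0, "ry": 0, "rz": 0},
  {"dx": -0.4, "dy": 0.12, "dz": 0, "rx": 0, "ry": 0, "rz": 0},
  {"dx": -0.4, "dy": 0.12, "dz": 0, "rx": 0, "ry": 0, "rz": 0},
  {"dx": -0.4, "dy": 0.12, "dz": 0, "rx": 0, "ry": 0, "rz": 0},
  {"dx": -0.4, "dy": 0.12, "dz": 0, "rx": 0, "ry": 0, "rz": 0},
  {"dx": -0.4, "dy": 0.12, "dz": 0, "rx": 0, "ry": 0, "rz": 0},
])

```text
t: 12.75
tcp_pos: [0.6176, -0.0146, 0.0447]
tool_rot: [0.989, -0.147, 0.0, 0.0]
force: [-0.2, -0.5, 0.4]
finger_gap: -0.005
gripper_force: 0.1
```

Request:
move_arm([
  {"dx": -0.4, "dy": 0.13, "dz": 0, "rx": 0, "ry": 0, "rz": 0},
  {"dx": -0.4, "dy": 0.13, "dz": 0, "rx": 0, "ry": 0, "rz": 0},
  {"dx": -0.4, "dy": 0.13, "dz": 0, "rx": 0, "ry": 0, "rz": 0},
  {"dx": -0.45, "dy": 0.14, "dz": 0, "rx": 0, "ry": 0, "rz": 0},
  {"dx": -0.45, "dy": 0.14, "dz": 0, "rx": 0, "ry": 0, "rz": 0},
  {"dx": -0.54, "dy": 0.16, "dz": 0, "rx": 0, "ry": 0, "rz": 0},
  {"dx": 0, "dy": 0, "dz": 0, "rx": 0, "ry": 0, "rz": 0},
  {"dx": 0, "dy": 0, "dz": 0.8, "rx": 0, "ry": 0, "rz": 0},
  {"dx": 0, "dy": 0, "dz": 1, "rx": 0, "ry": 0, "rz": 0},
  {"dx": 0, "dy": 0, "dz": 1, "rx": 0, "ry": 0, "rz": 0},
])

```text
t: 14.0
tcp_pos: [0.5526, 0.0057, 0.1152]
tool_rot: [0.989, -0.147, 0.0, 0.0]
force: [0.5, 0.1, 0.9]
finger_gap: 0.001
gripper_force: 0.0
```

Request:
move_arm([
  {"dx": 0.2, "dy": 0, "dz": 1, "rx": 0, "ry": 0, "rz": 0},
  {"dx": 0, "dy": 0, "dz": 1, "rx": 0, "ry": 0, "rz": 0},
  {"dx": 0, "dy": 0, "dz": 1, "rx": 0, "ry": 0, "rz": 0},
  {"dx": -0.5, "dy": -0.5, "dz": 0, "rx": 0, "ry": 0, "rz": 0},
  {"dx": -1, "dy": -0.5, "dz": 0, "rx": 0, "ry": 0, "rz": 0},
  {"dx": -1, "dy": -0.5, "dz": 0, "rx": 0, "ry": 0, "rz": 0},
  {"dx": -1, "dy": -0.5, "dz": 0, "rx": 0, "ry": 0, "rz": 0},
  {"dx": -1, "dy": -0.5, "dz": 0, "rx": 0, "ry": 0, "rz": 0},
  {"dx": 0, "dy": -0.5, "dz": 0, "rx": 0, "ry": 0, "rz": 0},
  {"dx": 0, "dy": 0, "dz": 0, "rx": 0, "ry": 0, "rz": 0},
])

```text
t: 15.25
tcp_pos: [0.4455, -0.0704, 0.1893]
tool_rot: [0.989, -0.148, 0.001, 0.0]
force: [1.2, 0.3, -0.9]
finger_gap: 0.001
gripper_force: 0.0
```

```bash
python3 -c "
from h import *
s=sensors.sense();print(s['t'],s['force'],loc(),s['q'])
a=cams.snapshot('wrist');b=cams.snapshot('top')
b=cv2.resize(b[100:255,155:330],None,fx=2.48,fy=2.48,interpolation=cv2.INTER_CUBIC)[:384]
o=np.zeros((770,512,3),np.uint8);o[:384]=a;o[386:386+b.shape[0],:b.shape[1]]=b
cv2.imwrite('pics/w4.png',cv2.resize(o,None,fx=.77,fy=.77)[:,:,::-1])"
```

```text
15.25 [ 1.15354035  0.27925355 -0.91067369] [-0.1233425  -0.0489811   0.18929001] [-4.05494930e-01  3.62265962e-01  1.90165754e+00  2.65200398e-05
  8.76590273e-01  1.46324273e+00]
```

View pics/w4.png

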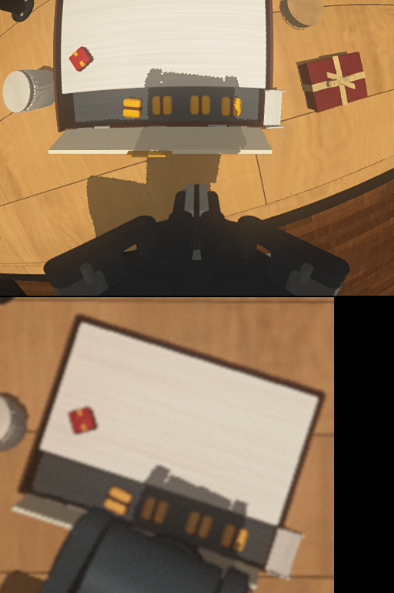

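All four golds lie in the trough, in the wrist view at about (130,107), (162,104), (200,104) and (232,105). The red is on the deck at (80,58), and the flap is still open. Next I'll shut the flap.

```bash
python3 -c "
from h import *
units((-.158,0,.18),(-.158,0,.080),(-.114,0,.080),(-.094,0,.080),(-.0765,0,.0665),(-.07,0,.052),(-.07,0,.0435))"
```

```text
(-0.158, 0, 0.18) world [ 0.4267 -0.0134  0.18  ] units [-0.76  2.24 -0.37]
(-0.158, 0, 0.08) world [ 0.4267 -0.0134  0.08  ] units [ 0.  0. -4.]
(-0.114, 0, 0.08) world [ 0.4687 -0.0263  0.08  ] units [ 1.68 -0.52  0.  ]
(-0.094, 0, 0.08) world [ 0.4879 -0.0322  0.08  ] units [ 0.76 -0.23  0.  ]
(-0.0765, 0, 0.0665) world [ 0.5046 -0.0373  0.0665] units [ 0.67 -0.21 -0.54]
(-0.07, 0, 0.052) world [ 0.5108 -0.0392  0.052 ] units [ 0.25 -0.08 -0.58]
(-0.07, 0, 0.0435) world [ 0.5108 -0.0392  0.0435] units [ 0.    0.   -0.34]
```

Request:
move_arm([
  {"dx": -0.38, "dy": 0.75, "dz": -0.17, "rx": 0, "ry": 0, "rz": 0},
  {"dx": -0.38, "dy": 0.75, "dz": -0.2, "rx": 0, "ry": 0, "rz": 0},
  {"dx": 0, "dy": 0.74, "dz": 0, "rx": 0, "ry": 0, "rz": 0},
  {"dx": 0, "dy": 0, "dz": 0, "rx": 0, "ry": 0, "rz": 0},
  {"dx": 0, "dy": 0, "dz": -0.8, "rx": 0, "ry": 0, "rz": 0},
  {"dx": 0, "dy": 0, "dz": -0.8, "rx": 0, "ry": 0, "rz": 0},
  {"dx": 0, "dy": 0, "dz": -0.8, "rx": 0, "ry": 0, "rz": 0},
  {"dx": 0, "dy": 0, "dz": -0.8, "rx": 0, "ry": 0, "rz": 0},
  {"dx": 0, "dy": 0, "dz": -0.8, "rx": 0, "ry": 0, "rz": 0},
  {"dx": 0, "dy": 0, "dz": 0, "rx": 0, "ry": 0, "rz": 0},
])

```text
t: 16.6
tcp_pos: [0.4248, -0.0128, 0.0793]
tool_rot: [0.989, -0.147, -0.002, -0.0]
force: [0.4, 0.6, -0.7]
finger_gap: -0.004
gripper_force: 0.0
```

Request:
move_arm([
  {"dx": 0.3, "dy": -0.09, "dz": 0, "rx": 0, "ry": 0, "rz": 0},
  {"dx": 0.3, "dy": -0.09, "dz": 0, "rx": 0, "ry": 0, "rz": 0},
  {"dx": 0.3, "dy": -0.09, "dz": 0, "rx": 0, "ry": 0, "rz": 0},
  {"dx": 0.3, "dy": -0.1, "dz": 0, "rx": 0, "ry": 0, "rz": 0},
  {"dx": 0.3, "dy": -0.09, "dz": 0, "rx": 0, "ry": 0, "rz": 0},
  {"dx": 0.2, "dy": -0.06, "dz": 0, "rx": 0, "ry": 0, "rz": 0},
  {"dx": 0.2, "dy": -0.06, "dz": 0, "rx": 0, "ry": 0, "rz": 0},
  {"dx": 0.2, "dy": -0.06, "dz": 0, "rx": 0, "ry": 0, "rz": 0},
  {"dx": 0.2, "dy": -0.06, "dz": 0, "rx": 0, "ry": 0, "rz": 0},
  {"dx": 0.14, "dy": -0.05, "dz": 0, "rx": 0, "ry": 0, "rz": 0},
])

```text
t: 17.85
tcp_pos: [0.4871, -0.0319, 0.0803]
tool_rot: [0.989, -0.147, 0.0, -0.0]
force: [-1.3, 0.0, 0.3]
finger_gap: -0.003
gripper_force: 0.3
```

```bash
python3 -c "
from h import *
s=sensors.sense();print(s['t'],s['force'],loc())
cv2.imwrite('pics/w5.png',cams.snapshot('wrist')[:,:,::-1])
units((-.0765,0,.0665),(-.07,0,.052),(-.07,0,.0435))"
```

```text
17.85 [-1.30340218  0.00187275  0.257887  ] [-9.48315446e-02  1.90878554e-05  8.02686055e-02]
(-0.0765, 0, 0.0665) world [ 0.5046 -0.0373  0.0665] units [ 0.67 -0.21 -0.55]
(-0.07, 0, 0.052) world [ 0.5108 -0.0392  0.052 ] units [ 0.25 -0.08 -0.58]
(-0.07, 0, 0.0435) world [ 0.5108 -0.0392  0.0435] units [ 0.    0.   -0.34]
```

View pics/w5.png

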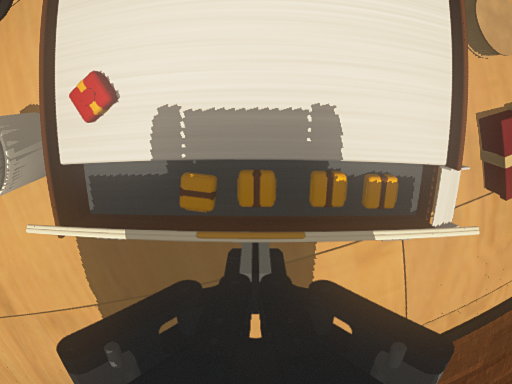

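The golds lie at (198,192), (256,188), (328,188) and (380,190) in the trough. The fingers are pushing the flap at its tab (250,235). Continuing along the arc.

Request:
move_arm([
  {"dx": 0.17, "dy": -0.05, "dz": -0.1, "rx": 0, "ry": 0, "rz": 0},
  {"dx": 0.17, "dy": -0.05, "dz": -0.13, "rx": 0, "ry": 0, "rz": 0},
  {"dx": 0.17, "dy": -0.05, "dz": -0.16, "rx": 0, "ry": 0, "rz": 0},
  {"dx": 0.16, "dy": -0.06, "dz": -0.16, "rx": 0, "ry": 0, "rz": 0},
  {"dx": 0.1, "dy": -0.03, "dz": -0.2, "rx": 0, "ry": 0, "rz": 0},
  {"dx": 0.1, "dy": -0.03, "dz": -0.2, "rx": 0, "ry": 0, "rz": 0},
  {"dx": 0.05, "dy": -0.02, "dz": -0.2, "rx": 0, "ry": 0, "rz": 0},
  {"dx": 0, "dy": 0, "dz": -0.15, "rx": 0, "ry": 0, "rz": 0},
  {"dx": 0, "dy": 0, "dz": -0.15, "rx": 0, "ry": 0, "rz": 0},
  {"dx": 0, "dy": 0, "dz": -0.04, "rx": 0, "ry": 0, "rz": 0},
])

```text
t: 19.15
tcp_pos: [0.5095, -0.039, 0.043]
tool_rot: [0.989, -0.147, -0.0, -0.0]
force: [-1.3, 0.2, 7.6]
finger_gap: 0.002
gripper_force: 3.5
```

```bash
python3 -c "
from h import *
s=sensors.sense();print(s['t'],s['force'],loc())"
```

```text
19.15 [-1.28321308  0.22627585  7.59729425] [-0.07133946 -0.00018124  0.04303228]
```

Request:
move_arm([
  {"dx": 0, "dy": 0, "dz": -0.05, "rx": 0, "ry": 0, "rz": 0},
  {"dx": 0, "dy": 0, "dz": -0.03, "rx": 0, "ry": 0, "rz": 0},
  {"dx": 0, "dy": 0, "dz": 0, "rx": 0, "ry": 0, "rz": 0},
  {"dx": 0, "dy": 0, "dz": 0, "rx": 0, "ry": 0, "rz": 0},
  {"dx": 0, "dy": 0, "dz": 0, "rx": 0, "ry": 0, "rz": 0},
  {"dx": 0, "dy": 0, "dz": 0, "rx": 0, "ry": 0, "rz": 0},
  {"dx": 0, "dy": 0, "dz": 0, "rx": 0, "ry": 0, "rz": 0},
  {"dx": 0, "dy": 0, "dz": 0, "rx": 0, "ry": 0, "rz": 0},
  {"dx": 0, "dy": 0, "dz": 0, "rx": 0, "ry": 0, "rz": 0},
  {"dx": 0, "dy": 0, "dz": 0, "rx": 0, "ry": 0, "rz": 0},
])

```text
t: 20.4
tcp_pos: [0.5095, -0.039, 0.0429]
tool_rot: [0.989, -0.147, 0.0, 0.0]
force: [-2.8, -0.6, 15.2]
finger_gap: -0.003
gripper_force: 7.8
```

Request:
move_arm([
  {"dx": 0, "dy": 0, "dz": 0.3, "rx": 0, "ry": 0, "rz": 0},
  {"dx": 0, "dy": 0, "dz": 0.6, "rx": 0, "ry": 0, "rz": 0},
  {"dx": 0, "dy": 0, "dz": 1, "rx": 0, "ry": 0, "rz": 0},
  {"dx": 0, "dy": 0, "dz": 1, "rx": 0, "ry": 0, "rz": 0},
  {"dx": 0, "dy": 0, "dz": 1, "rx": 0, "ry": 0, "rz": 0},
  {"dx": -0.6, "dy": 0, "dz": 1, "rx": 0, "ry": 0, "rz": 0},
  {"dx": -0.8, "dy": 0, "dz": 0.5, "rx": 0, "ry": 0, "rz": 0},
  {"dx": -0.8, "dy": 0, "dz": 0, "rx": 0, "ry": 0, "rz": 0},
  {"dx": -0.6, "dy": 0, "dz": 0, "rx": 0, "ry": 0, "rz": 0},
  {"dx": 0, "dy": 0, "dz": 0, "rx": 0, "ry": 0, "rz": 0},
])

```text
t: 21.65
tcp_pos: [0.4386, -0.0388, 0.1762]
tool_rot: [0.989, -0.148, -0.0, -0.0]
force: [0.5, -0.4, -0.8]
finger_gap: 0.002
gripper_force: 0.0
```

```bash
python3 -c "
from h import *
s=sensors.sense();print(s['t'],s['force'],loc())
cv2.imwrite('pics/w6.png',cams.snapshot('wrist')[:,:,::-1])"
```

```text
21.65 [ 0.51358817 -0.41548117 -0.75900655] [-0.13915811 -0.02077682  0.17618342]
```

View pics/w6.png

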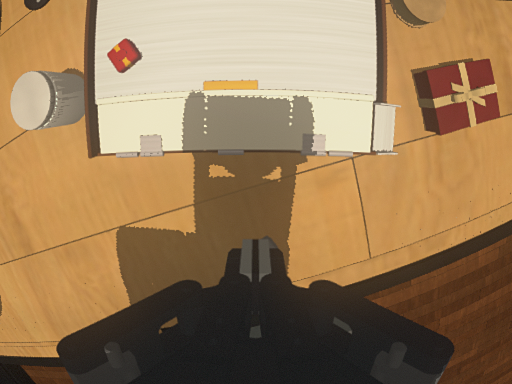

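The flap lies flat, with its tab at (230,85) over the deck edge. It met a hard stop: the force doubled with no further motion. The red is on the deck at (125,55) and the hand is clear.

```bash
python3 -c "
from station import order
print(order.sign_off())"
```

```text
the job is handed in; nothing more can be done
None
```

I handed the job in at about 22 s on the robot's clock: four gold pralines in the trough, the red one on the deck, the flap shut against its stop and the hand clear; sign-off returned no verdict.

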